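Stand up the toppled breather cap, fit it to the oil can and hold it at the vent mark

ROBOT

A 6-joint arm with a two-finger parallel gripper is mounted at the origin on the work surface. World frame = base frame: x ahead of the robot, y to its left, z up, the work surface at z = 0. Lengths are in mm, angles in rad, forces in N, time in s.
With the tool pointing down it reaches from about 350 to 975 mm from the base axis. Payload 7.1 kg.
Tool frame: the origin (TCP) lies at the centre of the arm's flange, where the gripper is bolted on; the fingertips stand 182 mm ahead of it and the grasp point (between the pads) lies 163 mm ahead of it; z points along the fingers, y is the line along which they close (so a half turn about z gives the same grasp; the last joint's range is limited). The gripper opens to 88 mm and grips with 3 to 60 N. Pads are 20 mm wide; open, the fingers measure 115 mm over their backs; the gripper's body (75 mm by 178 mm) begins 61 mm behind the grasp point.
Start: joints at [-1.271, 0.423, 1.63, -0, 1.089, -0.019], TCP at [195.91, -593.486, 404.675] pointing down, gripper open.
Joint ranges: [-3, 3], [-0.9, 2.11], [0.09, 2.58], [-1.31, 4.45], [0.11, 2.69], [-2.54, 2.54]. Speed limits (rad/s): [2.39, 2.39, 3.01, 3.14, 3.14, 3.14].

INTERFACE

Orientations are given as a rotation vector (axis times angle).
In Python, from workcell import readout, get_image, ctrl gives the robot as it stands.
- The arm moves only by the tool step_arm, never from a script. Its argument "targets" is a list that holds one entry, the list of rows, each a list of 7 numbers: the shift along the world's x, y, z as a fraction of full scale, then the turn, a rotation vector about the world's x, y, z as a fraction of full scale, then the opening, from 0 (shut) to 1 (fully open). In form: [[[dx, dy, dz, wx, wy, wz, claw], ...]]. A call has exactly 5 rows; each row shifts and turns the commanded pose from where the row before left it; what a row does not reach is not made up. Full scale, the value 1, is 0.05 m for a shift and 4 degrees for a turn. A row lasts 1/8 s, in which the tool goes at most 62.5 mm and 10.7 degrees, less where a joint would pass 70% of its speed; a pose out of reach is approached as far as the arm can. A call with a number of a shift or a turn outside -1 to 1 is refused whole. A call with a gripper value outside its range is refused whole. The fingers move at their own pace and stop on an object; the grip force is fixed at half the most. Time passes only in rows, so rows that do not move let the fingers close, or fill a call up. It gives the time, the measured TCP pose, the force, the opening and the grip force at its end, in the units of the state.
- readout.get_obs(): the state, without advancing time (a new reading comes with each control period).
- get_image(name): name is "side" or "top" or "wrist"; returns a dict with "pixels" (400x640x3 uint8, red, green, blue), "intrinsics" (3x3 intrinsics, pixels), "extrinsics" (4x4, takes a point from world to camera coordinates). Camera axes: x right, y down, z forward; pixel columns grow to the right and rows downward; lengths in mm; the calibration is good to about 2 mm. A picture is of the moment at which its call begins. There is no depth.
- ctrl.close_job(): hands the job in; it is judged then, once.
The state is a dict: "t": time; "qpos": joint angles; "qvel": joint speeds; "joint_torque": joint torques, N m; "ee_pos": TCP position; "orientation": TCP orientation; "ft_force": force on the tool from outside, world axes, zero at the start; "moment": the same for the moment, N m; "width": finger opening in mm; "grasp_force": force on a finger pad.
Only numpy, scipy, OpenCV 4.12 (cv2) and the standard library are available. Lean on these libraries where they do the work, as an engineer would, in place of code of your own. Each camera call takes 0.05 s, during which the arm holds its last target. There are 200 camera calls.

TASK

The blue breather cap of the red oil can has fallen over on the bench: stand it upright on the bench, then lower it into the can's bayonet neck, its two lugs down through the two slots, until its body sits on the neck's flange. Twist it clockwise (seen from above) against the spring, half-way to the lock, so that the grip bar points at the two green marks, without going on to the lock click at the red marks, and finish while still holding the cap there: it springs back if let go. Leave the other things on the bench where they are.

Things in the scene. Friction and masses are not known exactly. Their poses are not given: they have to be found in the camera images.
- breather_grip (a point): Centre of the black grip bar on top of the loose breather cap (0.25 kg, 102 mm tall), on the cap's axis, 84 mm from the foot's underside. Axes: z foot to top (starts level, pointing roughly to the robot's left), y along bar and lugs (half-turn symmetric), x across. Bar: 18 mm thick (x), 46 mm long (y), 36 mm tall, white line on top. It stands on the body's top, 66 mm from the foot's underside.
- breather_middle (a point): Centre of the cap's blue octagonal body with black ends: 50 mm across flats (facing x, y and the diagonals), 50 mm tall, on the axis 41 mm from the foot's underside; axes as breather_grip. Lying, it rests on a flat, its axis 25 mm above the bench and its y axis level.
- breather_foot (a point): Centre of the underside of the cap's foot, axes as breather_grip: a round black plug 36 mm in diameter, 16 mm tall below the body, with two steel lugs at its very bottom, 8 mm wide, 5 mm high, 48 mm over both, along y.
- neck_mouth (a point): Centre of the top face of the steel bayonet neck, 140 mm above the bench; z up, y along the two slots. Flange 80 mm outside, 8.5 mm thick, hole 40 mm, two slots 14 mm wide along +-y, open to the edge; cavity 19 mm deep from the top face. With the cap fully down its body rests on the flange: breather_foot 16 mm below this point, breather_grip 68 mm above it.
- vent_mark (a point): One of the two green marks painted on the flange, 45 degrees clockwise (from above) from each slot: vent, half-way. Red marks at 90 degrees: lock click. The bar points at the slots when the cap drops in and at the green marks when half-way. The cap turns clockwise only, and lifts out only at the slots.
- can_middle (a point): Point on the axis of the red oil can, 50 mm above the bench. The can is fixed to the bench, 144 mm in diameter, its shoulder sloping up from 85 mm to the neck; a black handle on its +x side reaches 98 mm from the axis, up to 80 mm above the bench.
- vent_ring (a joint): Sprung ring hidden in the neck, pushed round by the lugs: 0 at rest, grows (rad) as the cap turns clockwise. The lugs meet it after about 0.15 rad, so it reads about 0.63 at the green marks (cap turned 0.785 rad). Its spring takes about 0.1 N m there and turns the cap back when let go. From about 1.25 the lock begins to click in (too far).
- bearing_box_a: Bystander: red and white carton 70 x 70 x 30 mm; origin under its centre.
- bearing_box_b: Bystander: red and white carton 60 x 90 x 45 mm; origin under its centre.
- bearing_box_c: Bystander: brown carton 80 x 80 x 40 mm; origin under its centre.
- bearing_ring: Bystander: steel ring 62 mm diameter, 16 mm high, lying flat; origin under its centre.
- parts_bin: Bystander: open blue bin 200 x 130 x 75 mm; origin under its centre.
- oil_bottle: Bystander: green bottle 60 mm diameter, 150 mm high, standing; origin under its centre.
- screwdriver: Bystander: screwdriver lying on the bench.
There are look-alikes about, which are no part of the job. Leave any purple or yellow look-alike of the part that bears breather_grip alone.

How it is judged:
By the outcome, as a careful person would: the job done as asked, in the order asked, and still so for the second after the job is handed in, while the arm keeps its last pose, push and grip.
It also fails if it takes over 64 s, if anything falls off the work surface, if the arm or the gripper's body presses on something with over 40 N, if the wrist force passes 120 N, or if a joint passes its speed limit or range.

## Working session

There is one attempt and no reset: what is moved stays moved. The work goes in short steps, Python scripts to look and compute and a tool call to move; the robot and the scene stay as the last step left them, time stands still between calls to the robot, and variables do not carry over. Pictures are saved under pics/ and viewed, at most 10 in all, crops included, and the job is handed in when it is done.

Besides the shell and the picture viewer there is one more tool, called as a command line: name --argument value ..., lists and objects as JSON in quotes. step_arm: Moves the arm, as the interface text tells. Shift numbers are shares of 0.05 m and turn numbers shares of 4 degrees, none past 1 either way. Its arguments: {"type":"object","properties":{"targets":{"type":"array"}},"required":["targets"]}

```bash
mkdir -p pics
cat > h.py <<'E'
import numpy as np, cv2
from workcell import readout, get_image, ctrl
def snap(n,f):
    d=get_image(n); cv2.imwrite('pics/'+f+'.png',d['pixels'][:,:,::-1]); np.savez('pics/'+f,**{k:np.array(d[k]) for k in d}); return d
def load(f): return np.load('pics/'+f+'.npz')
def ray(d,u,v):
    K,E=d['intrinsics'],d['extrinsics']; R,t=E[:3,:3],E[:3,3]
    return -R.T@t, R.T@np.linalg.solve(K,[u,v,1])
def onz(d,u,v,z):
    c,r=ray(d,u,v); return c+r*(z-c[2])/r[2]
def proj(d,p):
    E=d['extrinsics'];q=d['intrinsics']@(E[:3,:3]@np.array(p,float)+E[:3,3]); return q[:2]/q[2]
E
python3 - <<'E'
from h import *
for n in ['top','side','wrist']:
    d=snap(n,n+'0'); c,r=ray(d,320,200); print(n,c.round(),r.round(2))
print(readout.get_obs())
a=[cv2.imread(f'pics/{n}0.png') for n in ['top','side']]
E
```

```text
top [ 417.  -44. 1542.] [ 0.14 -0.   -0.99]
side [-126.  993. 1190.] [ 0.42 -0.62 -0.66]
wrist [ 268. -568.  382.] [-0.26 -0.09 -0.96]
{'t': 0.15, 'qpos': array([-1.27100730e+00,  4.23696759e-01,  1.63048200e+00, -2.85145687e-05,
        1.08861222e+00, -1.90115101e-02]), 'qvel': array([ 5.77655231e-04, -2.62808244e-03, -1.62854145e-03,  1.95965605e-04,
       -8.05409997e-05, -1.13660965e-03]), 'joint_torque': array([ 5.32928443e-04, -5.44978702e+01, -2.73918003e+01,  6.43733377e-02,
        2.03964830e-02, -7.72510862e-05]), 'ee_pos': array([ 195.84578888, -593.30510378,  404.07325236]), 'orientation': array([-3.10059428e+00, -4.98485511e-01,  3.02557000e-04]), 'ft_force': array([ 0.33377446,  0.43498779, -0.19863793]), 'moment': array([0.03212637, 0.04769622, 0.05183783]), 'grasp_force': 0.0, 'width': 87.6709373715155}
```

View pics/top0.png

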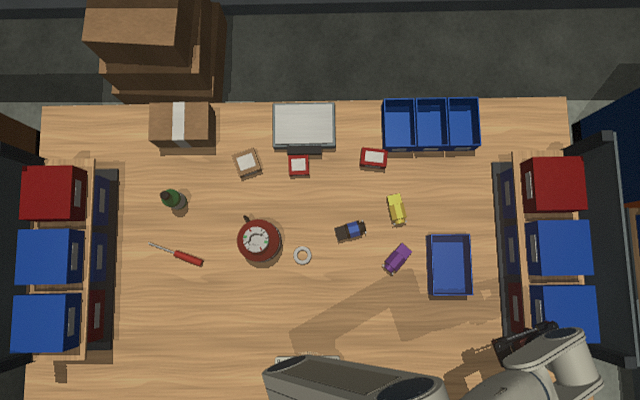

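View pics/side0.png

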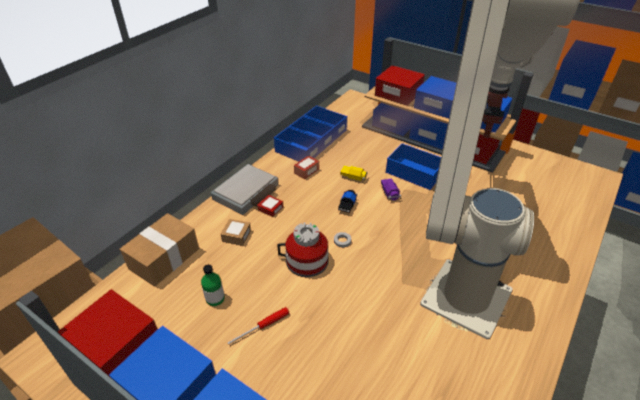

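Candidates in the top view are the blue cap (350,231), the yellow look-alike (397,209), the purple look-alike (397,259) and the blue bins. By colour the blue one is the target. The can is at (259,241). Next, a close crop of cap and can.

Run:
```python
from h import *
d=load('top0'); im=cv2.imread('pics/top0.png')
a=cv2.resize(im[205:260,325:380],(400,400),interpolation=cv2.INTER_CUBIC)
b=cv2.resize(im[212:267,232:287],(400,400),interpolation=cv2.INTER_CUBIC)
cv2.imwrite('pics/crop1.png',np.hstack([a,b]))
hsv=cv2.cvtColor(im,cv2.COLOR_BGR2HSV)
m=cv2.inRange(hsv,(105,120,60),(125,255,255));s=np.zeros_like(m);s[205:260,325:380]=m[205:260,325:380]
ys,xs=np.nonzero(s);print('blue',xs.mean(),ys.mean(),len(xs),onz(d,xs.mean(),ys.mean(),40).round())
for u,v,z in [(350,231,25),(336,234,25),(259,240,140),(397,209,25),(397,259,25),(302,255,8)]: print(u,v,onz(d,u,v,z).round())
print(d['intrinsics'])
```

```text
blue 352.9222222222222 227.57777777777778 90 [ 534. -161.   40.]
350 231 [ 524. -152.   25.]
336 234 [ 514. -104.   25.]
259 240 [492. 144. 140.]
397 209 [ 597. -316.   25.]
397 259 [ 426. -309.   25.]
302 255 [445.  14.   8.]
[[443.24359471   0.         316.742637  ]
 [  0.         443.24359471 206.9416824 ]
 [  0.           0.           1.        ]]
```

View pics/crop1.png

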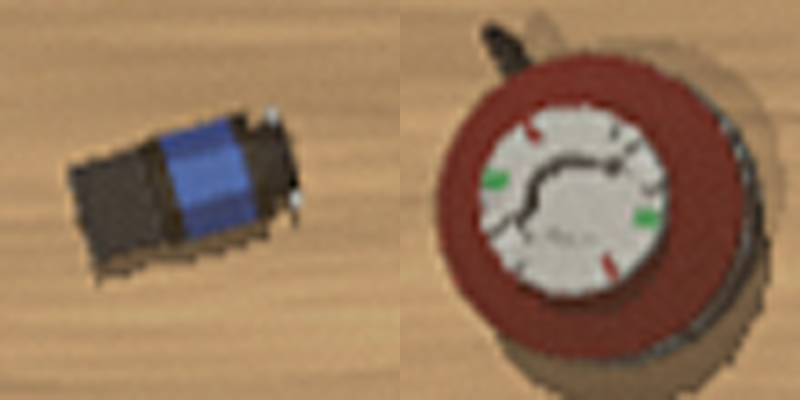

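The crop confirms the choice. The blue cap lies with its foot and steel lugs on the right (about 364,226) and the black grip on the left (about 336,234). In the can crop, the green marks are at (495,180) and (645,218) and the red marks at (533,130) and (610,265). The top-to-foot length works out at about 100 mm, which matches the 102 mm given. I'll move the wrist camera over the cap.

step_arm --targets '[[[0.33, 0.443, -0.05, 0, 0, 1, 1], [0.33, 0.443, -0.05, 0, 0, 1, 1], [0.33, 0.443, -0.05, 0, 0, 1, 1], [0.33, 0.443, -0.05, 0, 0, 1, 1], [0.33, 0.443, -0.05, 0, 0, 1, 1]]]'

```text
t: 0.78
ee_pos: [279.4, -480.6, 391.9]
orientation: [-2.965, -1.037, -0.0]
ft_force: [0.3, 0.3, -0.4]
width: 87.9
grasp_force: 0.0
```

step_arm --targets '[[[0.33, 0.443, -0.05, 0, 0, 1, 1], [0.33, 0.443, -0.05, 0, 0, 1, 1], [0.33, 0.443, -0.05, 0, 0, 1, 1], [0.33, 0.443, -0.05, 0, 0, 1, 1], [0.33, 0.443, -0.05, 0, 0, 1, 1]]]'

```text
t: 1.4
ee_pos: [361.5, -369.8, 379.4]
orientation: [-2.74, -1.536, -0.0]
ft_force: [0.2, 0.7, -0.1]
width: 88.2
grasp_force: 0.0
```

step_arm --targets '[[[0.33, 0.443, -0.05, 0, 0, 1, 1], [0.33, 0.443, -0.05, 0, 0, 1, 1], [0.33, 0.443, -0.05, 0, 0, 1, 1], [0.33, 0.443, -0.05, 0, 0, 1, 1], [0.33, 0.443, -0.05, 0, 0, 1, 1]]]'

```text
t: 2.02
ee_pos: [443.6, -259.1, 366.9]
orientation: [-2.431, -1.988, -0.0]
ft_force: [-0.3, 0.0, 0.2]
width: 87.6
grasp_force: 0.0
```

step_arm --targets '[[[0.33, 0.443, -0.05, 0, 0, 1, 1], [0.33, 0.443, -0.05, 0, 0, 1, 1], [0.33, 0.443, -0.05, 0, 0, 1, 1], [0.33, 0.443, -0.05, 0, 0, 1, 1], [0.33, 0.443, -0.05, 0, 0, 1, 1]]]'

```text
t: 2.65
ee_pos: [525.8, -148.4, 354.4]
orientation: [-2.049, -2.38, 0.0]
ft_force: [-0.7, 0.1, -0.8]
width: 87.6
grasp_force: 0.0
```

step_arm --targets '[[[0, 0, 0, 0, 0, 0.4, 1], [0, 0, 0, 0, 0, 0.4, 1], [0, 0, 0, 0, 0, 0.4, 1], [0, 0, 0, 0, 0, 0.4, 1], [0, 0, 0, 0, 0, 0.25, 1]]]'

```text
t: 3.28
ee_pos: [525.7, -150.9, 354.8]
orientation: [1.897, 2.504, 0.0]
ft_force: [-0.1, 0.9, 0.5]
width: 87.9
grasp_force: 0.0
```

Run:
```python
from h import *
d=snap('wrist','wrist1'); o=readout.get_obs(); print(o['qpos'].round(2),o['ee_pos'].round(1),o['orientation'].round(3))
```

```text
[-0.3   0.38  1.84 -0.    0.92 -0.58] [ 525.7 -150.8  354.7] [ 1.897  2.504 -0.   ]
```

View pics/wrist1.png

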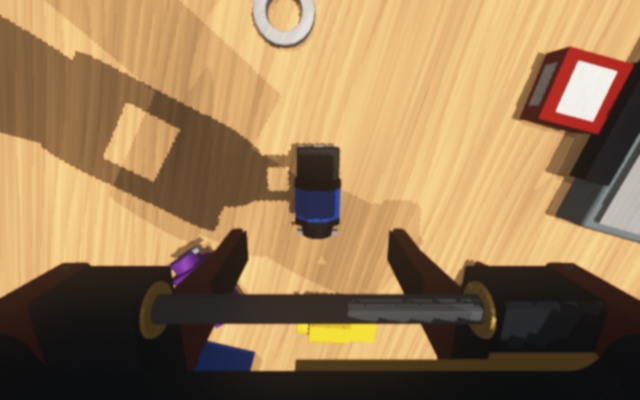

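The wrist view shows the blue cap at about (318,190), its axis close to the image vertical, grip bar up (row 145) and foot with lugs down (row 230). Purple is at (190,265) and yellow at (340,330), both clear of the cap.

Run:
```python
from h import *
from scipy.spatial.transform import Rotation as Ro
d=load('wrist1'); im=d['pixels'][:,:,::-1].copy(); hsv=cv2.cvtColor(im,cv2.COLOR_BGR2HSV)
win=np.zeros((400,640),np.uint8); win[135:245,285:350]=255
b=cv2.inRange(hsv,(100,120,30),(130,255,255))&win
k=cv2.inRange(hsv,(0,0,0),(179,255,65))&win
for n,m in (('blue',b),('all',b|k)):
    ys,xs=np.nonzero(m)
    for r in range(ys.min(),ys.max()+1,6):
        x=xs[ys==r]; print(n,r,x.min(),x.max(),end=' | ')
    print()
    print(n,xs.min(),xs.max(),ys.min(),ys.max(),xs.mean(),ys.mean())
    p=onz(d,xs.mean(),ys.mean(),48 if n=='blue' else 40);print(p.round(1))
    c=max(cv2.findContours(m,0,2)[0],key=cv2.contourArea);print(cv2.minAreaRect(c), [l.round(3) for l in cv2.fitLine(c,2,0,.01,.01).ravel()])
R=Ro.from_rotvec(readout.get_obs()['orientation']).as_matrix();print(R.round(3))
x0=318
ys,xs=np.nonzero(b); print('bodyrows z50',onz(d,x0,ys.min(),50),onz(d,x0,ys.max()+1,50))
ys,xs=np.nonzero(b|k);print('top z34',onz(d,x0,ys.min(),34),'foot', onz(d,x0,ys.max()+1,25))
```

```text
blue 189 336 338 | blue 195 296 338 | blue 201 298 338 | blue 207 298 338 | blue 213 297 338 | blue 219 301 335 | 
blue 296 338 189 222 317.13420787083754 207.06760847628658
[ 528.9 -163.4   48. ]
((317.64019775390625, 206.0845489501953), (32.46647644042969, 42.2291259765625), 87.39744567871094) [np.float32(0.969), np.float32(0.246), np.float32(316.848), np.float32(205.515)]
all 147 311 311 | all 153 298 326 | all 159 298 333 | all 165 298 334 | all 171 297 336 | all 177 296 337 | all 183 295 339 | all 189 297 338 | all 195 296 338 | all 201 298 338 | all 207 298 338 | all 213 297 338 | all 219 296 338 | all 225 302 332 | all 231 303 330 | all 237 312 322 | 
all 295 339 147 237 316.3020221787345 191.73744292237444
[ 524.  -149.5   40. ]
((317.0, 192.0), (44.0, 90.0), 0.0) [np.float32(0.051), np.float32(-0.999), np.float32(318.47), np.float32(194.548)]
[[-0.271  0.963  0.   ]
 [ 0.963  0.271 -0.   ]
 [-0.     0.    -1.   ]]
bodyrows z50 [ 524.27426601 -143.75074877   50.        ] [ 534.41431354 -179.77040371   50.        ]
top z34 [ 513.11476287 -103.99315287   34.        ] foot [ 542.1495344 -207.0653836   25.       ]
```

step_arm --targets '[[[-0.037, 0.132, -0.15, -0.722, -0.203, 0, 1], [-0.037, 0.132, -0.15, -0.722, -0.203, 0, 1], [-0.037, 0.132, -0.15, -0.722, -0.203, 0, 1], [-0.037, 0.132, -0.15, -0.722, -0.203, 0, 1], [-0.037, 0.132, -0.15, -0.722, -0.203, 0, 1]]]'

```text
t: 3.95
ee_pos: [516.6, -117.4, 317.0]
orientation: [1.766, 2.329, -0.233]
ft_force: [0.8, 0.2, 0.3]
width: 87.9
grasp_force: 0.0
```

step_arm --targets '[[[-0.037, 0.132, -0.15, -0.722, -0.203, 0, 1], [-0.037, 0.132, -0.15, -0.722, -0.203, 0, 1], [-0.037, 0.132, -0.15, -0.722, -0.203, 0, 1], [-0.037, 0.132, -0.15, -0.722, -0.203, 0, 1], [-0.037, 0.132, -0.15, -0.722, -0.203, 0, 1]]]'

```text
t: 4.58
ee_pos: [507.4, -84.4, 279.5]
orientation: [1.625, 2.143, -0.436]
ft_force: [-0.7, -0.0, -0.4]
width: 88.0
grasp_force: 0.0
```

step_arm --targets '[[[-0.037, 0.132, -0.15, -0.722, -0.203, 0, 1], [-0.037, 0.132, -0.15, -0.722, -0.203, 0, 1], [-0.037, 0.132, -0.15, -0.722, -0.203, 0, 1], [-0.037, 0.132, -0.15, -0.722, -0.203, 0, 1], [-0.037, 0.132, -0.15, -0.722, -0.203, 0, 1]]]'

```text
t: 5.2
ee_pos: [498.2, -51.4, 242.0]
orientation: [1.477, 1.948, -0.612]
ft_force: [0.8, -0.2, -0.1]
width: 87.8
grasp_force: 0.0
```

```bash
cat >> h.py <<'E'
from scipy.spatial.transform import Rotation as Ro
def st():
    o=readout.get_obs(); R=Ro.from_rotvec(o['orientation']).as_matrix()
    print('t',o['t'],'q',o['qpos'].round(2),'tcp',o['ee_pos'].round(1),'grasp',(o['ee_pos']+163*R[:,2]).round(1)); print(R.round(3)); return o,R
E
python3 -c "
from h import *
st()"
```

```text
t 5.2 q [ 0.05  0.56  2.06 -1.26  0.81  0.83] tcp [498.2 -51.4 242. ] grasp [ 529.5 -162.5  127. ]
[[-0.19   0.963  0.192]
 [ 0.68   0.27  -0.682]
 [-0.708  0.001 -0.706]]
```

step_arm --targets '[[[0.035, -0.132, 0.104, 0.722, 0.203, 0, 1], [0.035, -0.132, 0.104, 0.722, 0.203, 0, 1], [0.035, -0.132, 0.104, 0.722, 0.203, 0, 1], [0.035, -0.132, 0.104, 0.722, 0.203, 0, 1], [0.035, -0.132, 0.104, 0.722, 0.203, 0, 1]]]'

```text
t: 5.82
ee_pos: [507.0, -84.8, 268.4]
orientation: [1.627, 2.145, -0.434]
ft_force: [-0.1, 0.2, -0.3]
width: 87.6
grasp_force: 0.0
```

step_arm --targets '[[[0, 0, -0.2, 0, 0, 0, 1], [0, 0, -0.2, 0, 0, 0, 1], [0, 0, -0.2, 0, 0, 0, 1], [0, 0, -0.2, 0, 0, 0, 1], [0, 0, -0.2, 0, 0, 0, 1]]]'

```text
t: 6.45
ee_pos: [506.8, -84.3, 217.1]
orientation: [1.625, 2.145, -0.436]
ft_force: [0.2, 0.4, 0.5]
width: 88.1
grasp_force: 0.0
```

```bash
python3 -c "
from h import *
st()"
```

```text
t 6.45 q [-0.07  0.58  2.02 -1.    0.59  0.52] tcp [506.8 -84.3 217.1] grasp [ 528.8 -162.7   76. ]
[[-0.234  0.963  0.135]
 [ 0.834  0.27  -0.481]
 [-0.5   -0.    -0.866]]
```

step_arm --targets '[[[0, 0, -0.2, 0, 0, 0, 1], [0, 0, -0.2, 0, 0, 0, 1], [0, 0, -0.2, 0, 0, 0, 1], [0, 0, -0.2, 0, 0, 0, 1], [0, 0, -0.18, 0, 0, 0, 1]]]'

```text
t: 7.08
ee_pos: [506.9, -84.5, 168.5]
orientation: [1.626, 2.144, -0.435]
ft_force: [0.7, 0.2, 0.2]
width: 87.7
grasp_force: 0.0
```

step_arm --targets '[[[0, 0, 0, 0, 0, 0, 1], [0, 0, 0, 0, 0, 0, 0], [0, 0, 0, 0, 0, 0, 0], [0, 0, 0, 0, 0, 0, 0], [0, 0, 0, 0, 0, 0, 0]]]'

```text
t: 7.7
ee_pos: [507.0, -84.5, 169.4]
orientation: [1.626, 2.144, -0.435]
ft_force: [0.6, 0.3, -0.4]
width: 51.3
grasp_force: 0.0
```

```bash
python3 -c "
from h import *
st()"
```

```text
t 7.7 q [-0.07  0.68  2.02 -1.14  0.54  0.68] tcp [507.  -84.5 169.4] grasp [ 529.1 -162.9   28.2]
[[-0.234  0.963  0.136]
 [ 0.834  0.27  -0.481]
 [-0.5    0.001 -0.866]]
```

step_arm --targets '[[[0, 0, 0, 0, 0, 0, 0], [0, 0, 0, 0, 0, 0, 0], [0, 0, 0.1, 0, 0, 0, 0], [0, 0, 0.2, 0, 0, 0, 0], [0, 0, 0.3, 0, 0, 0, 0]]]'

```text
t: 8.32
ee_pos: [506.7, -84.5, 199.5]
orientation: [1.626, 2.145, -0.436]
ft_force: [-0.1, -0.9, -1.5]
width: 49.8
grasp_force: 30.0
```

step_arm --targets '[[[0, 0, 0.3, 0, 0, 0, 0], [0, 0, 0.3, 0, 0, 0, 0], [0, 0, 0.2, 0, 0, 0, 0], [0, 0, 0.1, 0, 0, 0, 0], [0, 0, 0, 0, 0, 0, 0]]]'

```text
t: 8.95
ee_pos: [506.9, -84.5, 244.4]
orientation: [1.626, 2.144, -0.435]
ft_force: [-0.3, 0.1, -2.8]
width: 49.9
grasp_force: 30.0
```

```bash
python3 -c "
from h import *
st(); snap('wrist','wrist2')"
```

```text
t 8.95 q [-0.07  0.52  2.02 -0.94  0.62  0.44] tcp [506.9 -84.5 244.4] grasp [ 529.  -162.9  103.2]
[[-0.233  0.963  0.136]
 [ 0.834  0.27  -0.481]
 [-0.5    0.001 -0.866]]
```

View pics/wrist2.png

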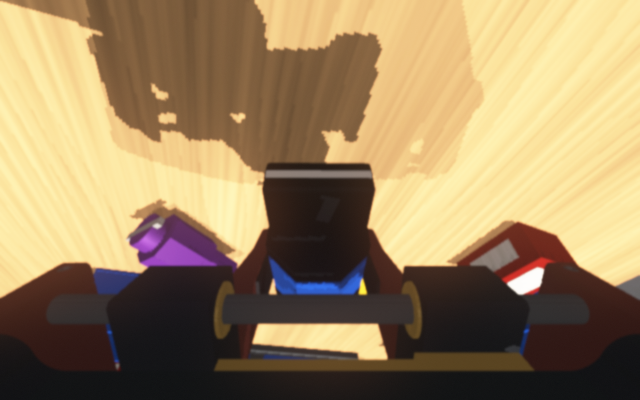

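The cap is held (bar centred at about (319,225), white line level). Now rotating it upright.

step_arm --targets '[[[0.039, -0.137, 0.073, 0.867, 0.244, 0, 0], [0.039, -0.137, 0.073, 0.867, 0.244, 0, 0], [0.039, -0.137, 0.073, 0.867, 0.244, 0, 0], [0.039, -0.137, 0.073, 0.867, 0.244, 0, 0], [0.039, -0.137, 0.073, 0.867, 0.244, 0, 0]]]'

```text
t: 9.62
ee_pos: [516.4, -118.9, 261.8]
orientation: [1.795, 2.369, -0.188]
ft_force: [-0.3, 0.4, -2.1]
width: 49.9
grasp_force: 30.0
```

step_arm --targets '[[[0.042, -0.15, 0.011, 0.867, 0.244, 0, 0], [0.042, -0.15, 0.011, 0.867, 0.244, 0, 0], [0.042, -0.15, 0.011, 0.867, 0.244, 0, 0], [0.042, -0.15, 0.011, 0.867, 0.244, 0, 0], [0.042, -0.15, 0.011, 0.867, 0.244, 0, 0]]]'

```text
t: 10.25
ee_pos: [527.0, -156.5, 264.5]
orientation: [-1.844, -2.433, -0.098]
ft_force: [0.1, -0.7, -2.4]
width: 49.9
grasp_force: 30.0
```

step_arm --targets '[[[0.04, -0.144, -0.053, 0.867, 0.244, 0, 0], [0.04, -0.144, -0.053, 0.867, 0.244, 0, 0], [0.04, -0.144, -0.053, 0.867, 0.244, 0, 0], [0.04, -0.144, -0.053, 0.867, 0.244, 0, 0], [0.04, -0.144, -0.053, 0.867, 0.244, 0, 0]]]'

```text
t: 10.88
ee_pos: [537.0, -192.5, 251.0]
orientation: [-1.681, -2.217, -0.358]
ft_force: [0.2, 0.6, -3.0]
width: 49.8
grasp_force: 30.0
```

```bash
python3 -c "
from h import *
st()"
```

```text
t 10.875 q [-0.43  0.61  1.77  0.36  1.07 -0.93] tcp [ 537.  -192.5  251. ] grasp [ 518.7 -128.3  102.3]
[[-0.246  0.963 -0.112]
 [ 0.878  0.27   0.394]
 [ 0.41  -0.002 -0.912]]
```

Good. Finishing the turn.

step_arm --targets '[[[0.033, -0.119, -0.111, 0.867, 0.244, 0, 0], [0.033, -0.119, -0.111, 0.867, 0.244, 0, 0], [0.033, -0.119, -0.111, 0.867, 0.244, 0, 0], [0.033, -0.119, -0.111, 0.867, 0.244, 0, 0], [0.033, -0.119, -0.111, 0.867, 0.244, 0, 0]]]'

```text
t: 11.5
ee_pos: [545.2, -222.2, 223.1]
orientation: [-1.506, -1.986, -0.578]
ft_force: [-0.5, 0.6, -1.5]
width: 49.9
grasp_force: 30.0
```

step_arm --targets '[[[0.022, -0.078, -0.158, 0.867, 0.244, 0, 0], [0.022, -0.078, -0.158, 0.867, 0.244, 0, 0], [0.022, -0.078, -0.158, 0.867, 0.244, 0, 0], [0.022, -0.078, -0.158, 0.867, 0.244, 0, 0], [0.022, -0.078, -0.158, 0.867, 0.244, 0, 0]]]'

```text
t: 12.12
ee_pos: [550.8, -241.6, 183.5]
orientation: [-1.323, -1.744, -0.764]
ft_force: [-0.3, 1.0, -3.0]
width: 49.6
grasp_force: 30.0
```

```bash
python3 -c "
from h import *
st(); a=snap('side','side2');snap('wrist','wrist3')
im=a['pixels'][:,:,::-1]; u,v=proj(a,[513,-105,100]).astype(int);print(u,v)
w=cv2.imread('pics/wrist3.png')
c=cv2.resize(im[v-50:v+50,u-50:u+50],(400,400),interpolation=2)
cv2.imwrite('pics/c3.png',np.hstack([c,cv2.resize(w[:,120:520],(400,400))]))"
```

```text
t 12.125 q [-0.56  0.88  1.59  0.62  1.59 -1.13] tcp [ 550.8 -241.6  183.5] grasp [ 512.3 -105.6  102.4]
[[-0.133  0.963 -0.236]
 [ 0.479  0.271  0.835]
 [ 0.867 -0.002 -0.497]]
344 194
```

View pics/c3.png

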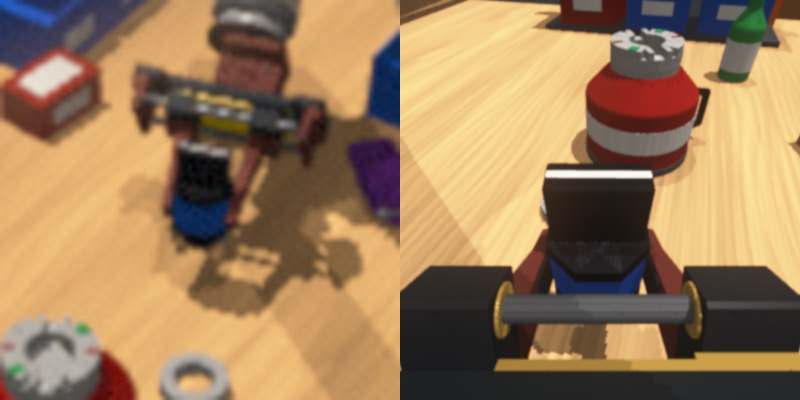

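It is upright in the gripper: in the side crop the blue body is below the black bar at about (205,190), and the wrist view shows the bar level. Lowering.

step_arm --targets '[[[0, 0, -0.2, 0, 0, 0, 0], [0, 0, -0.2, 0, 0, 0, 0], [0, 0, -0.2, 0, 0, 0, 0], [0, 0, -0.2, 0, 0, 0, 0], [0, 0, -0.16, 0, 0, 0, 0]]]'

```text
t: 12.85
ee_pos: [550.8, -241.4, 135.9]
orientation: [-1.324, -1.746, -0.764]
ft_force: [0.7, -0.2, -2.5]
width: 50.0
grasp_force: 30.0
```

step_arm --targets '[[[0, 0, -0.03, 0, 0, 0, 0], [0, 0, -0.03, 0, 0, 0, 0], [0, 0, -0.03, 0, 0, 0, 0], [0, 0, -0.03, 0, 0, 0, 0], [0, 0, -0.03, 0, 0, 0, 0]]]'

```text
t: 13.48
ee_pos: [550.9, -241.5, 129.2]
orientation: [-1.324, -1.746, -0.764]
ft_force: [-0.2, 0.4, -1.5]
width: 49.7
grasp_force: 30.0
```

step_arm --targets '[[[0, 0, -0.02, 0, 0, 0, 0], [0, 0, -0.02, 0, 0, 0, 0], [0, 0, -0.02, 0, 0, 0, 0], [0, 0, -0.02, 0, 0, 0, 0], [0, 0, -0.02, 0, 0, 0, 0]]]'

```text
t: 14.1
ee_pos: [550.9, -241.5, 124.1]
orientation: [-1.324, -1.746, -0.764]
ft_force: [0.2, -0.4, -3.0]
width: 49.9
grasp_force: 30.0
```

step_arm --targets '[[[0, 0, -0.015, 0, 0, 0, 0], [0, 0, -0.015, 0, 0, 0, 0], [0, 0, -0.015, 0, 0, 0, 0], [0, 0, -0.015, 0, 0, 0, 0], [0, 0, 0, 0, 0, 0, 0]]]'

```text
t: 14.72
ee_pos: [550.9, -241.8, 122.7]
orientation: [-1.321, -1.745, -0.766]
ft_force: [-2.9, -3.1, 11.3]
width: 49.8
grasp_force: 30.0
```

step_arm --targets '[[[0, 0, 0.01, 0, 0, 0, 0], [0, 0, 0, 0, 0, 0, 0.7], [0, 0, 0, 0, 0, 0, 1], [0, 0, 0, 0, 0, 0, 1], [0, 0, 0, 0, 0, 0, 1]]]'

```text
t: 15.35
ee_pos: [550.9, -241.4, 121.5]
orientation: [-1.324, -1.746, -0.764]
ft_force: [0.9, 0.3, -0.9]
width: 85.9
grasp_force: 0.0
```

step_arm --targets '[[[0.047, -0.167, 0.1, 0, 0, 0, 1], [0.047, -0.167, 0.1, 0, 0, 0, 1], [0.047, -0.167, 0.1, 0, 0, 0, 1], [0.047, -0.167, 0.1, 0, 0, 0, 1], [0.047, -0.167, 0.1, 0, 0, 0, 1]]]'

```text
t: 15.98
ee_pos: [562.8, -284.0, 147.1]
orientation: [-1.324, -1.746, -0.764]
ft_force: [0.1, 0.3, 0.0]
width: 87.7
grasp_force: 0.0
```

step_arm --targets '[[[0.047, -0.167, 0.1, 0, 0, 0, 1], [0.047, -0.167, 0.1, 0, 0, 0, 1], [0.047, -0.167, 0.1, 0, 0, 0, 1], [0.047, -0.167, 0.1, 0, 0, 0, 1], [0.047, -0.167, 0.1, 0, 0, 0, 1]]]'

```text
t: 16.6
ee_pos: [574.6, -325.5, 172.0]
orientation: [-1.324, -1.746, -0.764]
ft_force: [-0.7, -0.0, 0.3]
width: 87.7
grasp_force: 0.0
```

step_arm --targets '[[[0, 0, 0.3, 0, 0, 0, 1], [0, 0, 0.3, 0, 0, 0, 1], [0, 0, 0.3, -0.963, -0.271, 0, 1], [0, 0, 0.3, -0.963, -0.271, 0, 1], [0, 0, 0.3, -0.963, -0.271, 0, 1]]]'

```text
t: 17.23
ee_pos: [574.4, -324.7, 248.3]
orientation: [-1.448, -1.911, -0.643]
ft_force: [1.0, -0.4, 0.4]
width: 88.0
grasp_force: 0.0
```

```bash
python3 -c "
from h import *
st(); a=snap('side','side4')
im=a['pixels'][:,:,::-1]; u,v=proj(a,[513,-105,50]).astype(int);print(u,v)
w=snap('top','top4')['pixels'][:,:,::-1]; b=load('top4'); p,q=proj(b,[513,-105,50]).astype(int);print(p,q)
c=[cv2.resize(x[j-30:j+30,i-30:i+30],(400,400),interpolation=2) for x,i,j in ((im,u,v),(w,p,q))]
cv2.imwrite('pics/c4.png',np.hstack(c))"
```

```text
t 17.225 q [-0.62  0.8   1.46  0.48  1.59 -1.07] tcp [ 574.4 -324.7  248.3] grasp [ 541.6 -208.2  139. ]
[[-0.181  0.963 -0.201]
 [ 0.645  0.271  0.714]
 [ 0.742 -0.    -0.67 ]]
344 205
336 233
```

View pics/c4.png

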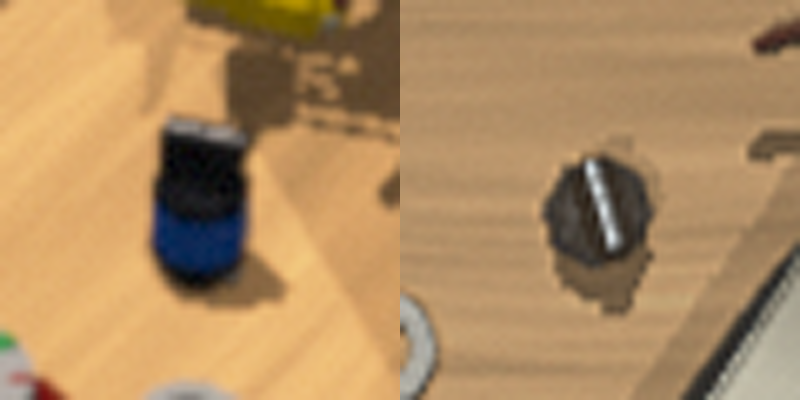

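The cap stands upright: body centre is near (200,215) in the side half, and the white line is centred near (604,205) in the top half. Reorienting to point down above it.

step_arm --targets '[[[-0.083, 0.292, 0.122, -0.963, -0.271, 0, 1], [-0.083, 0.292, 0.122, -0.963, -0.271, 0, 1], [-0.083, 0.292, 0.122, -0.963, -0.271, 0, 1], [-0.083, 0.292, 0.122, -0.963, -0.271, 0, 1], [-0.083, 0.292, 0.122, -0.963, -0.271, 0, 1]]]'

```text
t: 17.95
ee_pos: [553.3, -251.2, 277.2]
orientation: [-1.644, -2.169, -0.409]
ft_force: [0.5, 0.2, 0.1]
width: 88.1
grasp_force: 0.0
```

step_arm --targets '[[[-0.083, 0.292, 0.122, -0.963, -0.271, 0, 1], [-0.083, 0.292, 0.122, -0.963, -0.271, 0, 1], [-0.083, 0.292, 0.122, -0.963, -0.271, 0, 1], [-0.083, 0.292, 0.122, -0.963, -0.271, 0, 1], [-0.083, 0.292, 0.122, -0.963, -0.271, 0, 1]]]'

```text
t: 18.58
ee_pos: [532.4, -178.2, 307.6]
orientation: [-1.829, -2.411, -0.127]
ft_force: [0.4, 0.3, 0.6]
width: 88.2
grasp_force: 0.0
```

step_arm --targets '[[[-0.083, 0.292, 0.122, -0.385, -0.108, 0, 1], [-0.083, 0.292, 0.122, -0.385, -0.108, 0, 1], [-0.083, 0.292, 0.122, -0.385, -0.108, 0, 1], [-0.083, 0.292, 0.122, -0.385, -0.108, 0, 1], [-0.083, 0.292, 0.122, -0.385, -0.108, 0, 1]]]'

```text
t: 19.2
ee_pos: [511.6, -105.3, 338.2]
orientation: [-1.897, -2.501, 0.001]
ft_force: [0.4, -0.4, 0.4]
width: 87.6
grasp_force: 0.0
```

step_arm --targets '[[[0, 0, 0, 0, 0, -1, 1], [0, 0, 0, 0, 0, -1, 1], [0, 0, 0, 0, 0, -1, 1], [0, 0, 0, 0, 0, -1, 1], [0, 0, 0, 0, 0, -1, 1]]]'

```text
t: 19.82
ee_pos: [511.8, -105.8, 337.9]
orientation: [-2.305, -2.131, 0.0]
ft_force: [-0.0, 0.4, 0.9]
width: 87.9
grasp_force: 0.0
```

step_arm --targets '[[[0, 0, 0, 0, 0, -1, 1], [0, 0, 0, 0, 0, -1, 1], [0, 0, 0, 0, 0, -1, 1], [0, 0, 0, 0, 0, -1, 1], [0, 0, 0, 0, 0, -1, 1]]]'

```text
t: 20.45
ee_pos: [511.8, -105.8, 337.9]
orientation: [-2.64, -1.698, 0.001]
ft_force: [0.2, -0.2, 1.0]
width: 87.7
grasp_force: 0.0
```

step_arm --targets '[[[0, 0, 0, 0, 0, -1, 1], [0, 0, 0, 0, 0, -1, 1], [0, 0, 0, 0, 0, -1, 1], [0, 0, 0, 0, 0, -1, 1], [0, 0, 0, 0, 0, -1, 1]]]'

```text
t: 21.08
ee_pos: [511.7, -105.7, 337.9]
orientation: [-2.895, -1.214, 0.001]
ft_force: [0.5, 0.3, -0.7]
width: 87.8
grasp_force: 0.0
```

step_arm --targets '[[[0, 0, 0, 0, 0, -1, 1], [0, 0, 0, 0, 0, -1, 1], [0, 0, 0, 0, 0, -1, 1], [0, 0, 0, 0, 0, -1, 1], [0, 0, 0, 0, 0, -1, 1]]]'

```text
t: 21.7
ee_pos: [511.8, -105.7, 337.9]
orientation: [-3.062, -0.693, 0.001]
ft_force: [0.5, 0.7, -0.2]
width: 88.0
grasp_force: 0.0
```

step_arm --targets '[[[0, 0, 0, 0, 0, -1, 1], [0, 0, 0, 0, 0, -1, 1], [0, 0, 0, 0, 0, -0.5, 1], [0, 0, 0, 0, 0, 0, 1], [0, 0, 0, 0, 0, 0, 1]]]'

```text
t: 22.32
ee_pos: [512.1, -105.9, 338.1]
orientation: [-3.111, -0.429, -0.001]
ft_force: [0.4, -0.6, 1.0]
width: 87.8
grasp_force: 0.0
```

Run:
```python
from h import *
st(); d=snap('wrist','wrist5'); t=load('top4')
def line(d,box,lo):
    im=d['pixels'][:,:,::-1].copy();hsv=cv2.cvtColor(im,cv2.COLOR_BGR2HSV);m=cv2.inRange(hsv,(0,0,lo),(179,70,255))
    w=np.zeros_like(m);x0,y0,x1,y1=box;w[y0:y1,x0:x1]=m[y0:y1,x0:x1]
    n,l,s,c=cv2.connectedComponentsWithStats(w);i=1+np.argmax(s[1:,4]);ys,xs=np.nonzero(l==i)
    vx,vy,x,y=cv2.fitLine(np.stack([xs,ys],1).astype(np.float32),2,0,.01,.01).ravel()
    a=onz(d,x-8*vx,y-8*vy,102);b=onz(d,x+8*vx,y+8*vy,102)
    print('box',s[i],'centre',onz(d,(xs.min()+xs.max())/2,(ys.min()+ys.max())/2,102).round(1),onz(d,xs.mean(),ys.mean(),102).round(1),'ang',np.degrees(np.arctan2(*(b-a)[1::-1])))
line(t,(322,220,350,246),120)
u,v=proj(d,[513,-105,102]).astype(int);print(u,v)
line(d,(max(u-60,0),max(v-60,0),u+60,v+60),150)
```

```text
t 22.325 q [-0.23  0.37  1.9   0.    0.87  1.07] tcp [ 512.1 -105.9  338.1] grasp [ 512.2 -105.8  175.1]
[[ 0.963  0.271  0.   ]
 [ 0.271 -0.963  0.001]
 [ 0.001 -0.001 -1.   ]]
box [334 227   5  13  23] centre [ 512.7 -100.9  102. ] [ 512.  -100.6  102. ] ang -164.63612347441986
318 215
box [311 190   5  45 221] centre [ 514.7 -100.1  102. ] [ 514.9 -100.1  102. ] ang -164.44173156921372
```

View pics/wrist5.png

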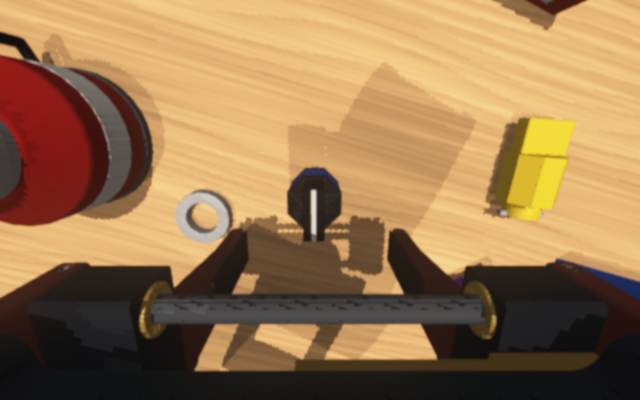

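The wrist view shows the cap straight below with its white line at (313,212), between the open fingers. The ring at (204,215) and yellow at (540,165) are clear. Both views put the cap top at about (514,-100.5), bar angle 15.5°. Grasping the bar.

step_arm --targets '[[[0.009, 0.021, -0.2, 0, 0, 0, 1], [0.009, 0.021, -0.2, 0, 0, 0, 1], [0.009, 0.021, -0.2, 0, 0, 0, 1], [0.009, 0.021, -0.2, 0, 0, 0, 1], [0.009, 0.021, -0.2, 0, 0, 0, 1]]]'

```text
t: 23.0
ee_pos: [514.4, -100.6, 287.3]
orientation: [-3.112, -0.428, -0.001]
ft_force: [0.8, -0.3, 0.0]
width: 88.0
grasp_force: 0.0
```

step_arm --targets '[[[0, 0, -0.18, 0, 0, 0, 1], [0, 0, -0.18, 0, 0, 0, 1], [0, 0, -0.18, 0, 0, 0, 1], [0, 0, -0.18, 0, 0, 0, 1], [0, 0, 0, 0, 0, 0, 1]]]'

```text
t: 23.62
ee_pos: [514.2, -100.7, 251.4]
orientation: [-3.111, -0.428, 0.001]
ft_force: [0.4, 0.8, 0.6]
width: 87.8
grasp_force: 0.0
```

step_arm --targets '[[[0, 0, 0, 0, 0, 0, 0.3], [0, 0, 0, 0, 0, 0, 0.25], [0, 0, 0, 0, 0, 0, 0.2], [0, 0, 0, 0, 0, 0, 0], [0, 0, 0, 0, 0, 0, 0]]]'

```text
t: 24.25
ee_pos: [514.4, -100.8, 252.3]
orientation: [-3.112, -0.428, -0.002]
ft_force: [0.2, 0.2, -0.2]
width: 41.2
grasp_force: 0.0
```

step_arm --targets '[[[0, 0, 0, 0, 0, 0, 0], [0, 0, 0, 0, 0, 0, 0], [0, 0, 0, 0, 0, 0, 0], [0, 0, 0.1, 0, 0, 0, 0], [0, 0, 0.2, 0, 0, 0, 0]]]'

```text
t: 24.88
ee_pos: [514.2, -100.7, 267.2]
orientation: [-3.111, -0.428, 0.001]
ft_force: [0.7, -0.2, -3.0]
width: 18.1
grasp_force: 30.0
```

step_arm --targets '[[[0, 0, 0.4, 0, 0, 0, 0], [0, 0, 0.5, 0, 0, 0, 0], [0, 0, 0.6, 0, 0, 0, 0], [0, 0, 0.6, 0, 0, 1, 0], [0, 0, 0.4, 0, 0, 1, 0]]]'

```text
t: 25.5
ee_pos: [514.4, -100.7, 394.3]
orientation: [3.074, 0.648, 0.004]
ft_force: [0.0, 0.2, -2.6]
width: 17.8
grasp_force: 30.0
```

step_arm --targets '[[[0.028, 0.158, 0.048, 0, 0, 1, 0], [0.028, 0.158, 0.048, 0, 0, 1, 0], [0.028, 0.158, 0.048, 0, 0, 1, 0], [0.028, 0.158, 0.048, 0, 0, 1, 0], [0.028, 0.158, 0.048, 0, 0, 1, 0]]]'

```text
t: 26.12
ee_pos: [521.2, -60.9, 404.9]
orientation: [-2.915, -1.172, -0.002]
ft_force: [0.4, -0.5, -2.5]
width: 18.1
grasp_force: 30.0
```

step_arm --targets '[[[0.028, 0.158, 0.048, 0, 0, 1, 0], [0.028, 0.158, 0.048, 0, 0, 1, 0], [0.028, 0.158, 0.048, 0, 0, 1, 0], [0.028, 0.158, 0.048, 0, 0, 1, 0], [0.028, 0.158, 0.048, 0, 0, 1, 0]]]'

```text
t: 26.75
ee_pos: [528.1, -21.4, 416.8]
orientation: [-2.667, -1.66, -0.001]
ft_force: [0.2, 0.4, -2.4]
width: 17.8
grasp_force: 30.0
```

step_arm --targets '[[[0.028, 0.158, 0.048, 0, 0, 1, 0], [0.028, 0.158, 0.048, 0, 0, 1, 0], [0.028, 0.158, 0.048, 0, 0, 1, 0], [0.028, 0.158, 0.048, 0, 0, 1, 0], [0.028, 0.158, 0.048, 0, 0, 1, 0]]]'

```text
t: 27.38
ee_pos: [535.1, 18.0, 428.8]
orientation: [-2.338, -2.098, -0.001]
ft_force: [0.5, -0.2, -2.2]
width: 18.0
grasp_force: 30.0
```

step_arm --targets '[[[0.028, 0.158, 0.048, 0, 0, 1, 0], [0.028, 0.158, 0.048, 0, 0, 1, 0], [0.028, 0.158, 0.048, 0, 0, 1, 0], [0.028, 0.158, 0.048, 0, 0, 1, 0], [0.028, 0.158, 0.048, 0, 0, 1, 0]]]'

```text
t: 28.0
ee_pos: [542.1, 57.5, 440.8]
orientation: [-1.938, -2.472, -0.001]
ft_force: [0.2, -0.0, -2.2]
width: 17.6
grasp_force: 30.0
```

step_arm --targets '[[[0, 0, 0, 0, 0, 1, 0], [0, 0, 0, 0, 0, 1, 0], [0, 0, 0, 0, 0, 1, 0], [0, 0, 0, 0, 0, 1, 0], [0, 0, 0, 0, 0, 0, 0]]]'

```text
t: 28.62
ee_pos: [542.1, 57.3, 440.6]
orientation: [-1.579, -2.715, -0.001]
ft_force: [0.3, 0.7, -2.3]
width: 17.9
grasp_force: 30.0
```

Run:
```python
from h import *
st(); d=snap('wrist','wrist6'); im=d['pixels'][:,:,::-1].copy()
u,v=proj(d,[492,144,140]).astype(int);print(u,v)
x0,y0=max(u-80,0),max(v-70,0);print(x0,y0)
cv2.imwrite('pics/c6.png',cv2.resize(im[y0:y0+150,x0:x0+200],(800,600),interpolation=2))
```

```text
t 28.625 q [ 0.08  0.26  1.77  0.    1.1  -0.43] tcp [542.1  57.3 440.6] grasp [542.   57.4 277.6]
[[-0.494  0.869 -0.   ]
 [ 0.869  0.494  0.001]
 [ 0.001 -0.    -1.   ]]
316 92
236 22
```

View pics/c6.png

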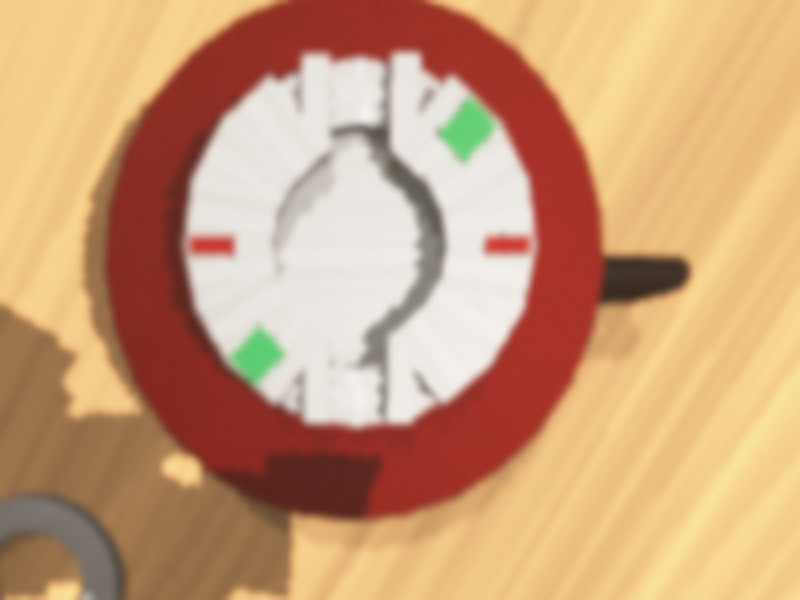

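The neck crop shows the green marks at (467,129) and (257,356), the red marks at (212,245) and (507,245), and the slots vertical at x≈360. The tool x axis is therefore already along the slots to within a degree or so.

Run:
```python
from h import *
o,R=st(); d=load('wrist6'); t=load('top4')
def comp(d,lo,hi,box,z,k=2,amin=1):
    hsv=cv2.cvtColor(d['pixels'],cv2.COLOR_RGB2HSV);m=cv2.inRange(hsv,lo,hi);w=np.zeros_like(m);x0,y0,x1,y1=box;w[y0:y1,x0:x1]=m[y0:y1,x0:x1]
    n,l,s,c=cv2.connectedComponentsWithStats(w);i=1+np.argsort(-s[1:,4])[:k]
    P=[onz(d,*c[j],z) for j in i]; print(s[i][:,4],c[i].round(1).tolist(),[p.round(1).tolist() for p in P]);return P
def pr(P,n):
    v=P[1]-P[0];print(n,'mid',((P[0]+P[1])/2).round(1),'dist',np.linalg.norm(v).round(1),'ang',np.degrees(np.arctan2(v[1],v[0])).round(1))
pr(comp(d,(50,80,80),(80,255,255),(280,35,375,130),140),'green')
pr(comp(d,(0,150,210),(8,255,255),(280,70,372,95),140),'red')
pr(comp(t,(50,60,60),(85,255,255),(232,212,287,267),140),'green top')
# white line on held cap
z=o['ee_pos'][2]-163+13
u,v=proj(d,[o['ee_pos'][0],o['ee_pos'][1],z]).astype(int);print(u,v)
comp(d,(0,0,170),(179,60,255),(u-20,v-60,u+20,v+60),z,1)
print(R.T@(comp(d,(0,0,170),(179,60,255),(u-20,v-60,u+20,v+60),z,1)[0]-o['ee_pos']))
cv2.imwrite('pics/c7.png',d['pixels'][150:400,170:470,::-1])
```

```text
t 28.675 q [ 0.08  0.26  1.77  0.    1.1  -0.43] tcp [542.2  57.3 440.6] grasp [542.1  57.4 277.6]
[[-0.494  0.87  -0.   ]
 [ 0.87   0.494  0.001]
 [ 0.001  0.    -1.   ]]
[100  86] [[352.5, 53.8], [299.8, 110.7]] [[503.8, 188.7, 140.0], [486.1, 122.6, 140.0]]
green mid [495.  155.6 140. ] dist 68.3 ang -105.0
[2] [[358.5, 82.0]] [[520.9, 171.3, 140.0]]Traceback (most recent call last):
  File "<stdin>", line 10, in <module>
  File "<stdin>", line 8, in pr
IndexError: list index out of range
```

Run:
```python
from h import *
o,R=st(); d=load('wrist6'); t=load('top4'); s2=load('side4')
def comp(d,lo,hi,box,z,k=2):
    hsv=cv2.cvtColor(d['pixels'],cv2.COLOR_RGB2HSV);m=cv2.inRange(hsv,lo,hi);w=np.zeros_like(m);x0,y0,x1,y1=box;w[y0:y1,x0:x1]=m[y0:y1,x0:x1]
    n,l,s,c=cv2.connectedComponentsWithStats(w);i=1+np.argsort(-s[1:,4])[:k]
    P=[onz(d,*c[j],z) for j in i]; print(s[i][:,4],c[i].round(1).tolist(),[p.round(1).tolist() for p in P]);return P
def pr(P,n):
    if len(P)<2: return
    v=P[1]-P[0];print(n,'mid',((P[0]+P[1])/2).round(1),'dist',np.linalg.norm(v).round(1),'ang',np.degrees(np.arctan2(v[1],v[0])).round(1))
pr(comp(d,(0,150,190),(8,255,255),(280,70,372,95),140),'red')
pr(comp(t,(50,60,60),(85,255,255),(232,212,287,267),140),'green top')
pr(comp(s2,(50,80,60),(85,255,255),(270,215,340,255),140),'green side')
z=o['ee_pos'][2]-163+13
u,v=proj(d,[o['ee_pos'][0],o['ee_pos'][1],z]).astype(int);print(u,v)
P=comp(d,(0,0,170),(179,60,255),(u-20,v-60,u+20,v+60),z,1)
print(R.T@(P[0]-o['ee_pos']))
cv2.imwrite('pics/c7.png',d['pixels'][150:400,170:470,::-1])
```

```text
t 28.675 q [ 0.08  0.26  1.77  0.    1.1  -0.43] tcp [542.2  57.3 440.6] grasp [542.1  57.4 277.6]
[[-0.494  0.87  -0.   ]
 [ 0.87   0.494  0.001]
 [ 0.001  0.    -1.   ]]
[26 20] [[288.5, 83.0], [362.2, 82.6]] [[465.4, 138.8, 140.0], [524.2, 172.6, 140.0]]
red mid [494.8 155.7 140. ] dist 67.8 ang 29.9
[9 8] [[244.4, 236.3], [265.5, 241.5]] [[504.5, 190.5, 140.0], [487.1, 123.9, 140.0]]
green top mid [495.8 157.2 140. ] dist 68.9 ang -104.7
[4 4] [[314.0, 225.8], [297.2, 235.8]] [[489.7, 119.6, 140.0], [507.7, 185.8, 140.0]]
green side mid [498.7 152.7 140. ] dist 68.5 ang 74.7
317 275
[] [] []Traceback (most recent call last):
  File "<stdin>", line 16, in <module>
IndexError: list index out of range
```

Run:
```python
from h import *
o=readout.get_obs();R=Ro.from_rotvec(o['orientation']).as_matrix(); d=load('wrist6')
z=o['ee_pos'][2]-163+13
for s in (-23,0,23): print(s,proj(d,o['ee_pos']*[1,1,0]+[0,0,z]+R[:,0]*s).round(1))
g=cv2.cvtColor(d['pixels'],cv2.COLOR_RGB2GRAY)
print(g[200:300:4,302:334:2])
```

```text
-23 [317.1 313.3]
0 [317.1 275.2]
23 [317.1 233.6]
[[ 49  49  49  49  48  48  49  49  49  50  50  49  50  51  51  51]
 [ 49  47  47  48  49  48  47  48  48  48  48  48  48  49  48  49]
 [ 32  33  32  32  32  31  31  32  32  33  32  33  32  33  34  33]
 [ 34  33  34  33  33  32  33  33  34  34  34  34  34  35  34  35]
 [ 33  31  30  30  31  30  29  30  31  30  30  30  30  31  31  33]
 [ 32  30  30  29  29  28  30  30  29  30  29  29  29  29  31  31]
 [ 30  30  30  30  29  28  28  28  28  28  29  29  29  28  29  30]
 [ 29  28  28  28  28  27  27  28  27  28  27  28  28  28  29  29]
 [ 27  27  28  28  27  28  27  28  27  26  26  28  27  27  28  28]
 [ 27  27  27  27  28  28  31  31  32  30  29  27  27  28  28  27]
 [ 26  28  26  26  27  43 130 152 152 147  78  28  28  27  29  28]
 [ 25  26  25  25  26  35  99 125 140 146  78  27  27  28  28  27]
 [ 25  25  24  24  24  34  96 111 111 107  56  26  25  25  25  25]
 [ 24  24  25  25  25  34  95 111 111 101  48  24  23  23  24  25]
 [ 23  23  24  24  23  33  95 110 111 101  47  23  23  23  24  24]
 [ 22  24  24  22  22  32  95 110 111 101  46  22  22  22  22  22]
 [ 23  23  23  22  22  32  94 110 110 100  44  21  22  22  22  22]
 [ 22  21  22  21  21  31  94 110 111 101  46  21  20  21  21  20]
 [ 21  21  21  22  21  31  94 110 110 101  45  21  20  20  20  20]
 [ 21  21  20  20  21  31  94 110 109  99  44  22  21  20  20  21]
 [ 21  20  20  20  20  30  94 110 109 100  45  21  18  20  21  19]
 [ 20  19  21  19  20  30  94 110 110 100  44  20  18  19  19  19]
 [ 25  20  20  20  20  31  92 109 109  99  44  20  20  19  19  22]
 [ 32  21  21  20  21  27  77 103 104  95  42  21  21  21  20  23]
 [ 35  36  36  37  38  38  39  38  37  38  38  37  38  38  39  38]]
```

Run:
```python
from h import *
d=load('wrist5');g=cv2.cvtColor(d['pixels'],cv2.COLOR_RGB2GRAY);c=g[180:245,311:316].mean(1);print(c.round().astype(int))
a=onz(d,313.5,189.5,102);b=onz(d,313.5,234.5,102);print(a,b,np.linalg.norm(a-b))
o=readout.get_obs();R=Ro.from_rotvec(o['orientation']).as_matrix(); d=load('wrist6')
g=cv2.cvtColor(d['pixels'],cv2.COLOR_RGB2GRAY);print(g[230:246,315:320].mean(1).round())
for v in (237,238,239):print(v,R.T@(onz(d,317,v,o['ee_pos'][2]-150)-o['ee_pos']))
```

```text
[ 37  35  35  35  34  35  35  36  54 104 162 196 205 207 207 207 207 207
 206 206 205 206 206 206 205 205 205 205 204 204 204 204 204 203 201 199
 198 197 198 198 198 198 198 197 197 197 197 197 197 196 196 195 189 168
 133 103  92  91  90  90  89  85  81  79  80]
[532.73971171 -95.57719211 102.        ] [ 496.11912968 -105.72248754  102.        ] 37.9999216839661
[ 27.  27.  27.  27.  26.  27.  32.  57.  99. 135. 151. 154. 152. 144.
 132. 119.]
237 [ 2.10719596e+01 -5.96428404e-02  1.50016838e+02]
238 [ 2.05388983e+01 -5.94901792e-02  1.50016413e+02]
239 [ 2.00047065e+01 -5.93371943e-02  1.50015988e+02]
```

Neck: the wrist and top views agree at about (495.3,156), slot angle 120°, and the marks lie 68 mm apart (inside the 80 mm flange). Moving over it and lowering to just above the flange.

step_arm --targets '[[[-0.093, 0.196, 0, 0, 0, 0.02, 0], [-0.093, 0.196, 0, 0, 0, 0.02, 0], [-0.093, 0.196, 0, 0, 0, 0.02, 0], [-0.093, 0.196, 0, 0, 0, 0.02, 0], [-0.093, 0.196, 0, 0, 0, 0, 0]]]'

```text
t: 29.3
ee_pos: [518.8, 107.1, 440.2]
orientation: [-1.57, -2.72, -0.0]
ft_force: [-0.2, -0.4, -2.8]
width: 17.7
grasp_force: 30.0
```

step_arm --targets '[[[-0.093, 0.196, 0, 0, 0, 0, 0], [-0.093, 0.196, 0, 0, 0, 0, 0], [-0.093, 0.196, 0, 0, 0, 0, 0], [-0.093, 0.196, 0, 0, 0, 0, 0], [-0.093, 0.196, 0, 0, 0, 0, 0]]]'

```text
t: 29.92
ee_pos: [495.6, 155.9, 440.2]
orientation: [-1.571, -2.72, -0.0]
ft_force: [0.4, 0.4, -1.1]
width: 18.1
grasp_force: 30.0
```

step_arm --targets '[[[0, 0, -0.2, 0, 0, 0, 0], [0, 0, -0.2, 0, 0, 0, 0], [0, 0, -0.2, 0, 0, 0, 0], [0, 0, -0.2, 0, 0, 0, 0], [0, 0, 0, 0, 0, 0, 0]]]'

```text
t: 30.55
ee_pos: [495.7, 155.0, 399.0]
orientation: [-1.57, -2.718, 0.002]
ft_force: [0.7, 0.5, -2.4]
width: 17.8
grasp_force: 30.0
```

Run:
```python
from h import *
o,R=st(); d=snap('wrist','wrist8'); s=snap('side','side8'); t=snap('top','top8')
im=s['pixels'][:,:,::-1]; u,v=proj(s,[495,156,150]).astype(int)
w=d['pixels'][:,:,::-1]
cv2.imwrite('pics/c8.png',np.hstack([cv2.resize(im[v-35:v+25,u-30:u+30],(400,400),interpolation=2),cv2.resize(w[100:300,220:420],(400,400),interpolation=2)]))
```

```text
t 30.55 q [ 0.28  0.28  1.87  0.    1.   -0.24] tcp [495.7 155.  399. ] grasp [495.3 155.  236. ]
[[-0.499  0.866 -0.003]
 [ 0.866  0.499  0.   ]
 [ 0.001 -0.002 -1.   ]]
```

View pics/c8.png

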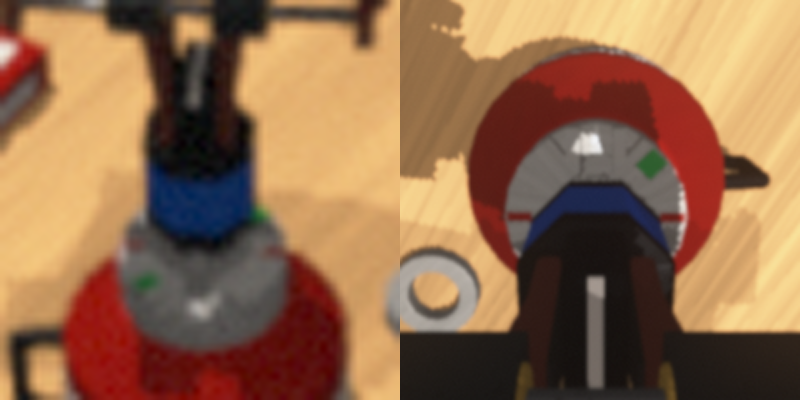

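The cap hangs centred over the neck: in the wrist half, the slot at (587,145) lines up with the bar line at (595,330), and the red marks are symmetric at (518,217) and (672,217). Lowering.

step_arm --targets '[[[0, 0, -0.04, 0, 0, 0, 0], [0, 0, -0.04, 0, 0, 0, 0], [0, 0, -0.04, 0, 0, 0, 0], [0, 0, -0.04, 0, 0, 0, 0], [0, 0, -0.04, 0, 0, 0, 0]]]'

```text
t: 31.32
ee_pos: [496.1, 155.4, 391.2]
orientation: [-1.571, -2.72, -0.001]
ft_force: [-5.7, -1.0, 18.0]
width: 18.4
grasp_force: 30.0
```

step_arm --targets '[[[0, 0, -0.03, 0, 0, 0, 0], [0, 0, -0.03, 0, 0, 0, 0], [0, 0, -0.03, 0, 0, 0, 0], [0, 0, -0.03, 0, 0, 0, 0], [0, 0, -0.03, 0, 0, 0, 0]]]'

```text
t: 31.95
ee_pos: [495.6, 155.3, 382.3]
orientation: [-1.57, -2.719, 0.001]
ft_force: [-5.0, 1.2, 0.6]
width: 17.5
grasp_force: 30.0
```

step_arm --targets '[[[-0.01, 0, -0.03, 0, 0, 0, 0], [-0.005, 0, -0.03, 0, 0, 0, 0], [0, 0, -0.02, 0, 0, 0, 0], [0, 0, -0.02, 0, 0, 0, 0], [0, 0, 0, 0, 0, 0, 0]]]'

```text
t: 32.58
ee_pos: [495.1, 155.3, 377.5]
orientation: [-1.571, -2.72, -0.0]
ft_force: [-3.5, 1.6, -1.7]
width: 17.6
grasp_force: 30.0
```

step_arm --targets '[[[-0.01, 0, -0.015, 0, 0, 0, 0], [0, 0, -0.015, 0, 0, 0, 0], [0, 0, -0.015, 0, 0, 0, 0], [0, 0, -0.015, 0, 0, 0, 0], [0, 0, 0, 0, 0, 0, 0]]]'

```text
t: 33.2
ee_pos: [494.9, 155.3, 376.0]
orientation: [-1.571, -2.721, -0.001]
ft_force: [-5.9, -0.5, 12.9]
width: 18.2
grasp_force: 30.0
```

Seated: TCP z 376 is the predicted seated height, with firm contact. Easing slightly and twisting clockwise.

step_arm --targets '[[[0, 0, 0.014, 0, 0, 0, 0], [0, 0, 0, 0, 0, -0.6, 0], [0, 0, 0, 0, 0, -0.8, 0], [0, 0, 0, 0, 0, -0.8, 0], [0, 0, 0, 0, 0, -0.8, 0]]]'

```text
t: 33.83
ee_pos: [495.2, 155.5, 376.1]
orientation: [1.848, 2.54, 0.003]
ft_force: [-1.8, 1.8, 4.5]
width: 17.9
grasp_force: 30.0
```

```bash
python3 -c "
from h import *
o,R=st();print(o['ft_force'].round(1),o['moment'].round(2),np.degrees(np.arctan2(R[1,0],R[0,0])))"
```

```text
t 33.825 q [ 0.28  0.31  1.89  0.    0.95 -0.03] tcp [495.2 155.5 376.1] grasp [495.5 155.7 213.1]
[[-0.308  0.952  0.002]
 [ 0.952  0.308  0.001]
 [ 0.001  0.002 -1.   ]]
[-1.8  1.8  4.5] [0.1  0.49 0.16] 107.91190036139398
```

step_arm --targets '[[[0, 0, 0, 0, 0, -0.9, 0], [0, 0, 0, 0, 0, -0.9, 0], [0, 0, 0, 0, 0, -0.9, 0], [0, 0, 0, 0, 0, -0.9, 0], [0, 0, 0, 0, 0, -0.9, 0]]]'

```text
t: 34.45
ee_pos: [495.7, 155.4, 376.1]
orientation: [2.222, 2.219, 0.005]
ft_force: [1.5, 1.3, 2.4]
width: 18.0
grasp_force: 30.0
```

step_arm --targets '[[[0, 0, 0, 0, 0, -0.9, 0], [0, 0, 0, 0, 0, -0.9, 0], [0, 0, 0, 0, 0, -0.9, 0], [0, 0, 0, 0, 0, -0.7, 0], [0, 0, 0, 0, 0, -0.1, 0]]]'

```text
t: 35.08
ee_pos: [495.7, 155.5, 376.1]
orientation: [2.474, 1.934, 0.006]
ft_force: [1.5, 1.5, 2.3]
width: 17.5
grasp_force: 30.0
```

Run:
```python
from h import *
o,R=st();print(o['ft_force'].round(1),o['moment'].round(2),o['width'],np.degrees(np.arctan2(R[1,0],R[0,0])))
d=snap('wrist','wrist9');snap('side','side9');snap('top','top9')
hsv=cv2.cvtColor(d['pixels'],cv2.COLOR_RGB2HSV)
for nm,lo,hi in (('green',(50,80,50),(80,255,255)),('red',(0,150,60),(8,255,255))):
    m=cv2.inRange(hsv,lo,hi);m[260:]=0;n,l,s,c=cv2.connectedComponentsWithStats(m)
    for i in range(1,n):
        if 10<s[i,4]<500: p=onz(d,*c[i],140);print(nm,s[i,4],c[i].round(1),p.round(1),np.degrees(np.arctan2(p[1]-156,p[0]-495.3)).round(1))
g=cv2.cvtColor(d['pixels'],cv2.COLOR_RGB2GRAY)
z=o['ee_pos'][2]-150
for v in range(240,290,10):
    r=g[v,300:336].astype(float);r[r<60]=0;x=300+(r*np.arange(36)).sum()/max(r.sum(),1);print(v,round(x,1),onz(d,x,v,z).round(1))
```

```text
t 35.075 q [0.28 0.31 1.89 0.   0.94 0.52] tcp [495.7 155.5 376.1] grasp [496.3 155.7 213.1]
[[ 0.241  0.97   0.004]
 [ 0.97  -0.242  0.002]
 [ 0.002  0.003 -1.   ]]
[1.5 1.5 2.3] [ 0.22 -0.3   0.27] 17.53155076281412 76.02516377475051
green 135 [317.  176.3] [503.9 189.1 140. ] 75.5
red 38 [347.3 189.7] [524.3 173.  140. ] 30.4
240 317.1 [500.1 174.6 226.1]
250 317.1 [498.8 169.4 226.1]
260 317.4 [497.7 163.9 226.1]
270 317.4 [496.3 158.5 226.1]
280 317.5 [494.9 152.9 226.1]
```

step_arm --targets '[[[0, 0, 0, 0, 0, -0.25, 0], [0, 0, -0.006, 0, 0, 0, 0], [0, 0, 0, 0, 0, 0, 0], [0, 0, 0, 0, 0, 0, 0], [0, 0, 0, 0, 0, 0, 0]]]'

```text
t: 35.85
ee_pos: [495.4, 155.5, 376.1]
orientation: [2.492, 1.912, 0.005]
ft_force: [3.1, 1.3, 7.3]
width: 18.0
grasp_force: 30.0
```

Run:
```python
from h import *
o,R=st();print(o['ft_force'].round(1),o['moment'].round(2),o['width'],o['grasp_force'],np.degrees(np.arctan2(R[1,0],R[0,0])))
d=snap('wrist','wrist10');g=cv2.cvtColor(d['pixels'],cv2.COLOR_RGB2GRAY);z=o['ee_pos'][2]-150;P=[]
for v in range(240,290,5):
    r=g[v,300:336].astype(float);r[r<60]=0;P.append(onz(d,300+(r*np.arange(36)).sum()/r.sum(),v,z)[:2])
a=np.polyfit([p[1] for p in P],[p[0] for p in P],1)[0];print('bar',np.degrees(np.arctan2(1,a)))
a,b=load('top0'),load('top9')
df=cv2.absdiff(a['pixels'],b['pixels']).max(2)
for n,(u,v) in dict(ring=(302,255),yellow=(397,209),purple=(397,259),boxa=(299,165),boxb=(373,158),boxc=(247,162),bottle=(172,200),bin=(449,265)).items(): print(n,np.median(df[v-9:v+9,u-9:u+9]))
```

```text
t 35.85 q [0.28 0.31 1.89 0.   0.95 0.54] tcp [495.4 155.5 376.1] grasp [495.9 155.8 213.1]
[[ 0.259  0.966  0.003]
 [ 0.966 -0.259  0.002]
 [ 0.002  0.002 -1.   ]]
[3.1 1.3 7.3] [ 0.26 -0.48  0.29] 17.987934395930406 30.011821389198303 74.9778899561122
bar 75.34972401951175
ring 24.0
yellow 3.0
purple 3.0
boxa 2.0
boxb 3.0
boxc 2.0
bottle 3.0
bin 3.0
```

The bar is at 75.3° and the green marks at about 75.2°. The cap is seated and held, and the bystanders are unchanged apart from a brightness change at the ring. I put that down to the arm's shadow or the arm itself, as nothing went near it.

```bash
python3 -c "
from h import *
print(ctrl.close_job())"
```

```text
the job is handed in; nothing more can be done
None
```

I handed the job in at about 36 s: the blue cap is seated in the neck and turned clockwise to within about a degree of the green marks, short of the lock, and the gripper is still holding it there.

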